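Clamp a glass bottle gently

TASK

Stand the tall-necked glass bottle upright on the rubber mat of the free clamp station, setting it down softly, and let go. Then push that station's sliding jaw until it presses the glass home into the vee stop, with a firm but gentle squeeze of about 12 to 15 N: at least 8 N for a moment, never more than 25 N. Leave the jaw against the bottle, and leave the other station, its flask and the things around alone.

Things in the scene. Friction and masses are not known exactly. Their poses are not given: they have to be found in the camera images.
- holder: fixed white platform, 270 (x) x 350 (y) x 50 mm high. Origin: centre of its underside. Two stations at y = +85 mm (left) and -85 mm (right), each with a sliding jaw on the -x side and a fixed rubber vee stop on the +x side, 12 to 57 mm above the platform top, wall behind it 60 mm high; vee mouth 70 mm wide, at x = 73 to 87 mm (depth adjustable, not measured), opening to -x
- mat: flat black rubber mat, 105 (x) x 100 (y) x 4 mm, fixed on the platform in the free station, its centre at platform x = 35 mm. Origin: centre of its underside
- bottle: loose amber glass bottle, 154 mm tall, about 0.35 kg: body 60 mm in diameter up to 80 mm, neck 28 mm in diameter from 96 to 142 mm, grey stopper 33 mm in diameter above. Origin: centre of its underside, z up its axis. Starts upright on the table
- flask: loose conical clear glass flask with a steel ring weight, 76 mm in diameter at the foot, 110 mm tall, 0.6 kg, standing unclamped in the other station. Origin: centre of its underside. Leave alone
- seat_left (a point): point on the platform's top where the bottle's axis would stand fully home in the left vee if the vee were at mid-adjustment (platform x = 60, y = 85 mm). The vee is screwed down anywhere up to 7 mm nearer or farther along x, and this is not measured: find it by the force
- seat_right (a point): the same for the right vee (platform x = 60, y = -85 mm)
- jaw_left: sliding jaw of the left station. Origin: centre of its pad face (facing +x), at platform-top height. Rubber pad 64 mm wide, 12 to 50 mm above the platform top. Slides along the platform's x, 100 mm of travel; starts open (origin at platform x = -45 to -25 mm, y = 85 mm) and stays where it is left; sliding it takes about 3 N
- jaw_right: sliding jaw of the right station. Origin: centre of its pad face (facing +x), at platform-top height. Rubber pad 64 mm wide, 12 to 50 mm above the platform top. Slides along the platform's x, 100 mm of travel; starts open (origin at platform x = -45 to -25 mm, y = -85 mm) and stays where it is left; sliding it takes about 3 N
- fin_left (a point): top centre of the left jaw's upright black handle fin: 30 (x) x 14 (y) mm, 50 mm of it free above the carriage; 60 mm behind the pad face, top 75 mm above the platform top. Push or pinch it from above
- fin_right (a point): the same for the right jaw
- beaker: bystander: glass beaker, 72 mm in diameter, 95 mm tall, on the table. Origin: centre of its underside
- jar: bystander: white jar, 60 mm in diameter, 90 mm tall, on the table. Origin: centre of its underside
Mind the look-alikes: they are no part of the job. Of the things that look like the bottle, take the one that is farthest from the robot's base at the start.

How it is judged:
On the way, in this order (a step that is already met when the one before it is completed fails the run):
1. the bottle stands upright on the mat, let go (contact force between mat and bottle above 1 N and angle between bottle's own z axis and vertical below 0.1 rad and contact force between the fingers and bottle below 0.05 N), for 0.2 s.
2. the jaw presses the released bottle home with at least 8 N (((contact force between jaw_left and bottle above 8 N and horizontal distance between bottle and seat_left below 0.014 m) or (contact force between jaw_right and bottle above 8 N and horizontal distance between bottle and seat_right below 0.014 m)) and contact force between the fingers and bottle below 0.05 N), for 0.2 s.
At the end, for the whole second after the job is handed in: The bottle stands at rest and upright (within 3.4 deg) on the mat of the free station, pressed home: its axis within 14 mm of the mid-adjustment seat point of that vee, with that station's jaw left against it (pad face centre within 34 mm of the bottle's axis, which is 30 mm when touching squarely) (((y of mat in the frame of holder above 0 m and horizontal distance between bottle and seat_left below 0.014 m and horizontal distance between bottle and jaw_left below 0.034 m) or (y of mat in the frame of holder below 0 m and horizontal distance between bottle and seat_right below 0.014 m and horizontal distance between bottle and jaw_right below 0.034 m)) and angle between bottle's own z axis and vertical below 0.06 rad and linear speed of bottle below 0.01 m/s and contact force between mat and bottle above 1 N).
It fails at once if the jaw presses the glass with more than 25 N (contact force between any of jaw_left, jaw_right and bottle above 25 N).
It fails at once if the bottle hits or presses the mat with more than 25 N (contact force between mat and bottle above 25 N).
It fails at once if the bottle tips by more than 35 degrees (angle between bottle's own z axis and vertical above 0.61 rad).
It fails at once if the other station's jaw is moved more than 10 mm ((y of mat in the frame of holder below 0 m and distance of jaw_left from where it was at the start of the episode above 0.01 m) or (y of mat in the frame of holder above 0 m and distance of jaw_right from where it was at the start of the episode above 0.01 m)).
It fails at once if the flask, beaker or jar is moved more than 30 mm or tipped (distance of any of flask, beaker, jar from where it was at the start of the episode above 0.03 m or angle between any of flask, beaker, jar's own z axis and vertical above 0.4 rad).
It also fails if it takes over 64 s, if anything falls off the work surface, if the arm or the gripper's body presses on something with over 40 N, if the wrist force passes 120 N, or if a joint passes its speed limit or range.

ROBOT

A 6-joint arm with a two-finger parallel gripper is mounted at the origin on the work surface. World frame = base frame: x ahead of the robot, y to its left, z up, the work surface at z = 0. Lengths are in m, angles in rad, forces in N, time in s.
With the tool pointing down it reaches from about 0.3 to 0.775 m from the base axis. Payload 14.6 kg.
Tool frame: the origin (TCP) lies at the very end of the fingers, on their centre line; the grasp point (between the pads) lies 19 mm behind it (robot.grasp_offset is the distance from the TCP to the grasp point, in m); z points along the fingers, y is the line along which they close (so a half turn about z gives the same grasp; the last joint's range is limited). The gripper opens to 85 mm and grips with 20 to 120 N. Pads are 22 mm wide; open, the fingers measure 114 mm over their backs; the gripper's body (76 mm by 85 mm) begins 54 mm behind the grasp point. The pads swing forward as they close: fully open they stand 13 mm farther back than shut.
Start: joints at [-0.067, 0.3, 1.521, -0, 1.321, -0.067], TCP at [0.55, -0, 0.231] pointing down, gripper open.
Joint ranges: [-3.03, 3.03], [-0.79, 2.21], [0.23, 2.52], [-1.04, 4.18], [0, 3.07], [-2.55, 2.55]. Speed limits (rad/s): [2.22, 2.22, 2.57, 3.14, 3.14, 3.14].

INTERFACE

Orientations are given as a unit quaternion [w, x, y, z].
In Python, from bench import telemetry, read_camera, robot gives the robot as it stands.
- The arm moves only by the tool send_rows, never from a script. Its argument "moves" is a list of rows, each an object of numbers: "x", "y", "z": the shift along the world's x, y, z scaled (see below); "yaw": the turn about the world's z scaled (see below); "grip": the opening, from -1 (shut) to 1 (fully open). In form: [{"x": .., "y": .., "z": .., "yaw": .., "grip": ..}, ...]. A call has 1 to 12 rows; each row shifts and turns the commanded pose from where the row before left it; what a row does not reach is not made up. The controller multiplies each number of a shift by 8 cm and each number of a turn by 4 degrees. A row lasts 1/12 s, in which the tool goes at most 41.7 mm and 7.16 degrees, less where a joint would pass 70% of its speed; a pose out of reach is approached as far as the arm can. A call with a number of a shift or a turn outside -1 to 1 is refused whole. A call with a gripper value outside its range is refused whole. The fingers move at their own pace and stop on an object; "squeeze" is the grip in N (left out, the last holds). Time passes only in rows, so rows that do not move let the fingers close. It gives the time, the measured TCP pose, the force, the opening and the grip force at its end, in the units of the state.
- telemetry.state(): the state, without advancing time (a new reading comes with each control period).
- read_camera(name): name is "scene" or "side" or "wrist"; returns a dict with "pixels" (480x640x3 uint8, red, green, blue), "K" (3x3 intrinsics, pixels), "k1" (the pictures are not rectified: a ray, as slopes to the right and down, at radius r is drawn at 1 + k1 r^2 times it, then the intrinsics apply), "world_to_cam" (4x4, takes a point from world to camera coordinates). Camera axes: x right, y down, z forward; pixel columns grow to the right and rows downward; lengths in m; the calibration is good to about 2 mm. A picture is of the moment at which its call begins. There is no depth.
- robot.job_done(): hands the job in; it is judged then, once.
The state is a dict: "time_s": time; "joints": joint angles; "joint_vel": joint speeds; "joint_efforts": joint torques, N m; "position": TCP position; "tcp_rot": TCP orientation; "wrist_force": force on the tool from outside, world axes, zero at the start; "moment": the same for the moment, N m; "opening": finger opening in m; "grip_force": force on a finger pad.
Only numpy, scipy, OpenCV 4.12 (cv2) and the standard library are available. Lean on these libraries where they do the work, as an engineer would, in place of code of your own. Each camera call takes 0.05 s, during which the arm holds its last target. There are 200 camera calls.

## Working session

There is one attempt and no reset: what is moved stays moved. The work goes in short steps, Python scripts to look and compute and a tool call to move; the robot and the scene stay as the last step left them, time stands still between calls to the robot, and variables do not carry over. Pictures are saved under pics/ and viewed, at most 10 in all, crops included, and the job is handed in when it is done.

Besides the shell and the picture viewer there is one more tool, called after ">>>" as name(argument=value, ...), one argument or row to a line, values as JSON. send_rows: Moves the arm, as the interface text tells. Shifts and turns lie within -1 to 1; 1 stands for 8 cm of shift or 4 degrees of turn. Its arguments: {"type":"object","properties":{"moves":{"type":"array","items":{"type":"object","properties":{"x":{"type":"number"},"y":{"type":"number"},"z":{"type":"number"},"yaw":{"type":"number"},"grip":{"type":"number"}}}},"squeeze":{"type":"number"}},"required":["moves"]}

```bash
mkdir -p pics
cat > h.py <<'E'
import numpy as np, cv2, sys
from bench import telemetry, read_camera, robot
def ray(c,u,v):
    K=c["K"];d=np.array([(u-K[0,2])/K[0,0],(v-K[1,2])/K[1,1]])
    s=d.copy()
    for _ in range(20): s=d/(1+c["k1"]*(s@s))
    T=np.array(c["world_to_cam"]);R=T[:3,:3]
    return -R.T@T[:3,3], R.T@np.array([s[0],s[1],1])
def plane(c,u,v,z):
    o,d=ray(c,u,v); return o+d*(z-o[2])/d[2]
def proj(c,p):
    T=np.array(c["world_to_cam"]);q=T[:3,:3]@np.array(p)+T[:3,3];s=q[:2]/q[2]
    s=s*(1+c["k1"]*(s@s));K=c["K"];return np.array([K[0,0]*s[0]+K[0,2],K[1,1]*s[1]+K[1,2]])
def tri(c1,p1,c2,p2):
    o1,d1=ray(c1,*p1);o2,d2=ray(c2,*p2)
    t=np.linalg.lstsq(np.c_[d1,-d2],o2-o1,rcond=None)[0]
    a=o1+t[0]*d1;b=o2+t[1]*d2
    return (a+b)/2,np.linalg.norm(a-b)
def save(c,n): cv2.imwrite(f"pics/{n}.png",c["pixels"][:,:,::-1])
E
python3 - <<'E'
from h import *
import pickle
C={}
for n in("scene","side","wrist"):
    c=C[n]=read_camera(n); save(c,n+"0"); o,d=ray(c,320,240); print(n,o.round(3),d.round(2),c["k1"],c["K"][0,0])
pickle.dump(C,open("c0.pkl","wb")); print(telemetry.state())
E
```

```text
scene [1.117 0.066 0.878] [-0.62 -0.12 -0.78] -0.003753227477850249 551.8140344974948
side [ 0.379 -0.745  0.788] [ 0.13  0.72 -0.68] -0.16123954070907728 553.977306416839
wrist [0.55  0.07  0.374] [ 0.   -0.28 -0.96] 0.01190499916521713 418.39186748982615
{'time_s': 0.15, 'joints': array([-6.66074538e-02,  3.00356908e-01,  1.52144737e+00, -4.64944186e-05,
        1.32066865e+00, -6.66089508e-02]), 'joint_vel': array([ 0.00099213, -0.00264108, -0.00253375, -0.00060944, -0.00025048,
        0.00084187]), 'joint_efforts': array([ 1.15317634e-03, -5.43663168e+01, -3.61884356e+01, -9.07762978e-05,
        3.16729136e-03,  4.75633647e-05]), 'position': array([ 5.49825332e-01, -6.43372337e-06,  2.30840518e-01]), 'tcp_rot': array([-3.16418806e-04,  7.07102107e-01,  7.07111318e-01, -3.06768548e-04]), 'wrist_force': array([ 0.32469897, -0.10904094, -0.61819312]), 'moment': array([-0.00293638,  0.03887572, -0.05601473]), 'grip_force': 0.0, 'opening': 0.08526751862217724}
```

View pics/scene0.png

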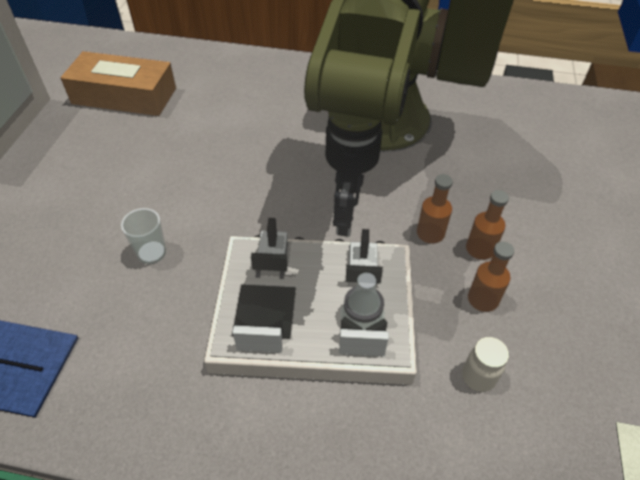

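View pics/side0.png

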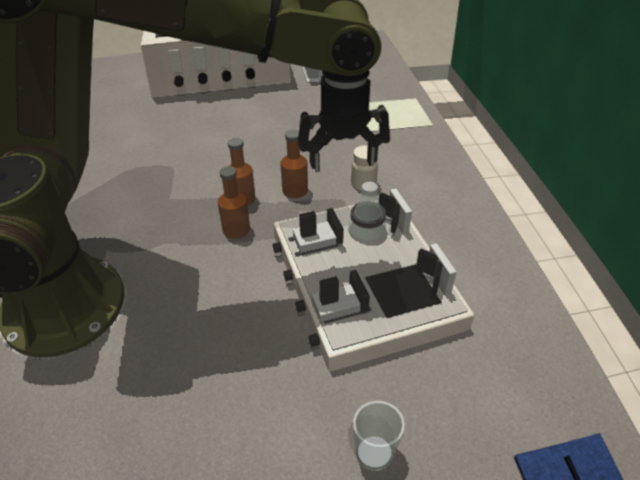

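The scene view shows three amber bottles at about (435,212), (488,230) and (490,280), the holder with the mat at (265,310), the flask at (363,305), the beaker at (145,235) and the jar at (487,365). In the side view the bottles are at (233,205), (240,175) and (294,165), and the mat is at (403,288). The free station is the -y (right) one. Next I'll measure.

Run:
```python
from h import *
import pickle
C=pickle.load(open("c0.pkl","rb"))
for n in("scene","side"):
    c=C[n];h=cv2.cvtColor(c["pixels"],cv2.COLOR_RGB2HSV)
    m=cv2.inRange(h,(4,130,50),(14,255,200))
    if n=="scene": m[:, :380]=0; m[:150]=0
    else: m[:,:200]=0;m[:100]=0
    N,l,s,ct=cv2.connectedComponentsWithStats(m)
    for i in range(1,N):
        if s[i,4]>80: print(n,s[i],ct[i].round(1), 'bottom',plane(c,s[i,0]+s[i,2]/2,s[i,1]+s[i,3],0.0).round(3))
    # black on holder: mat top
    g=h[:,:,2]; m=cv2.inRange(h,(0,0,0),(179,255,45))
    N,l,s,ct=cv2.connectedComponentsWithStats(m)
    for i in range(1,N):
        x,y,w,hh,a=s[i]
        if 150<a<20000: print(n,'dark',s[i],ct[i].round(1))
# stoppers (eyeballed top centres)
S=[((443,181),(229,173)),((498,197),(236,144)),((504,249),(292,135))]
for a,b in S: print(tri(C["scene"],a,C["side"],b), plane(C["scene"],*a,.154).round(3), plane(C["side"],*b,.154).round(3))
c=C["scene"]
big=cv2.resize(c["pixels"][150:390,190:530],(800,565),interpolation=cv2.INTER_CUBIC);cv2.imwrite("pics/crop1.png",big[:,:,::-1])
c=C["side"]
big=cv2.resize(c["pixels"][120:370,200:480],(672,600),interpolation=cv2.INTER_CUBIC);cv2.imwrite("pics/crop2.png",big[:,:,::-1])
```

```text
scene [423 198  28  21 419] [436.6 209.2] bottom [0.311 0.164 0.   ]
scene [475 213  30  23 455] [489.  225.3] bottom [0.335 0.275 0.   ]
scene [477 262  33  27 542] [492.8 276.9] bottom [0.468 0.282 0.   ]
scene dark [ 83   0  36  27 577] [101.   10.8]
scene dark [402   0  26  42 279] [416.7  14.1]
scene dark [ 322    0  190  194 8485] [425.6  79.9]
scene dark [ 335   14   68   44 2234] [367.5  34.6]
scene dark [335 197  22  26 312] [343.5 210.4]
side [ 281  142   26   55 1054] [294.  171.8] bottom [0.492 0.237 0.   ]
side [ 218  150   36   88 1804] [236.2 197.1] bottom [ 0.352  0.125 -0.   ]
side dark [299   0  40  12 300] [315.3   4.1]
side dark [   0  156   41   46 1354] [ 16.9 175. ]
side dark [380 194  19  38 369] [390.2 208.7]
side dark [328 209  15  35 242] [335.  225.2]
side dark [300 212  15  25 311] [307.4 224.1]
side dark [ 366  250   76   67 2828] [406.9 286.1]
side dark [350 271  19  42 385] [359.6 290.8]
side dark [320 277  18  27 406] [328.8 290.4]
side dark [ 17 282 107  74 421] [ 86.4 331.8]
(array([0.35525719, 0.15096468, 0.15112026]), np.float64(0.004607573530264147)) [0.355 0.152 0.154] [0.357 0.144 0.154]
(array([0.3757076 , 0.25162122, 0.15097975]), np.float64(0.0043241526599199715)) [0.376 0.252 0.154] [0.377 0.244 0.154]
(array([0.49598118, 0.26120465, 0.15126664]), np.float64(0.003310316362009201)) [0.496 0.262 0.154] [0.496 0.254 0.154]
```

View pics/crop1.png

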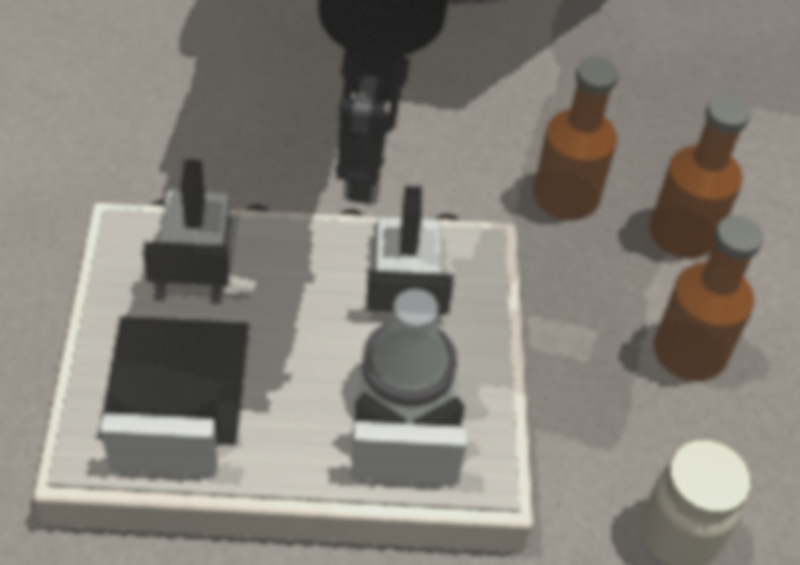

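View pics/crop2.png

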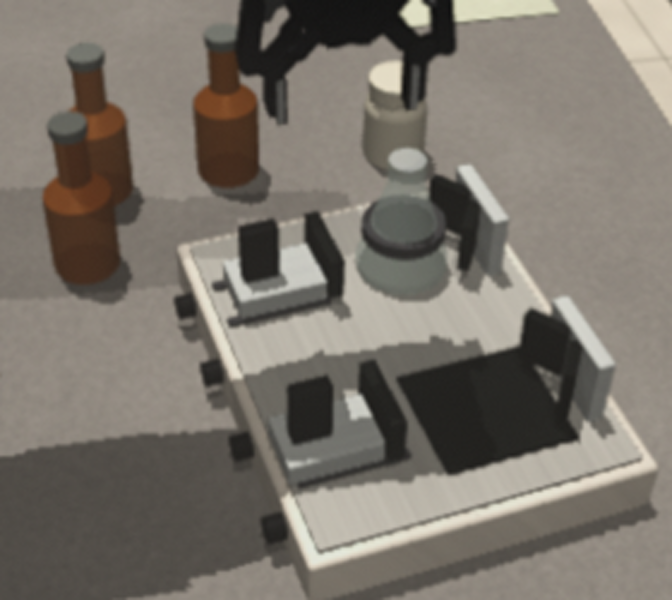

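The bottle candidates, by scene pixels, are (435,212) at 0.39 m from the base, (488,230) at 0.45 m and (490,280) at 0.56 m. The last is farthest, so it is the target; it is at (294,165) in the side view, and the crops confirm it stands alone and upright. Next I need the holder pose.

Run:
```python
from h import *
import pickle
C=pickle.load(open("c0.pkl","rb"))
A=lambda p:(190+p[0]*340/800,150+p[1]*240/565)
B=lambda p:(200+p[0]*280/672,120+p[1]*250/600)
sc,sd=C["scene"],C["side"]
# corners: (-,-)(-,+)(+,+)(+,-)
P=[plane(sc,*A(p),.05)[:2] for p in[(97,205),(515,225),(530,520),(40,497)]]
Q=[plane(sd,*B(p),.05)[:2] for p in[(312,555),(181,248),(655,466)]]
print(np.round(P,3),[np.linalg.norm(P[i]-P[(i+1)%4]).round(3) for i in range(4)])
print(np.round(Q,3),np.linalg.norm(Q[0]-Q[1]),np.linalg.norm(Q[0]-Q[2]))
loc=np.array([(-.135,-.175),(-.135,.175),(.135,.175),(.135,-.175)])
def fit(L,W):
    L=np.array(L);W=np.array(W);l0=L.mean(0);w0=W.mean(0);H=(L-l0).T@(W-w0);U,_,Vt=np.linalg.svd(H);R=Vt.T@U.T
    return R,w0-R@l0,np.linalg.norm(L@R.T+(w0-R@l0)-W,axis=1)
for L,W in((loc,P),(loc[[0,1,3]],Q)):
    R,t,e=fit(L,W);print('yaw',np.degrees(np.arctan2(R[1,0],R[0,0])),'t',t,'res',e.round(4))
print('mat corners sc',[plane(sc,*A(p),.054)[:2].round(3) for p in[(122,319),(247,322)]])
print('mat corners sd',[plane(sd,*B(p),.054)[:2].round(3) for p in[(398,378),(449,473),(578,438)]])
print('finR',tri(sc,A((193,162)),sd,B((310,383))),'finL',tri(sc,A((412,189)),sd,B((259,224))))
print('bottle',tri(sc,A((739,236)),sd,B((222,37))))
```

```text
[[ 0.485 -0.23 ]
 [ 0.436  0.11 ]
 [ 0.694  0.145]
 [ 0.745 -0.19 ]] [np.float64(0.343), np.float64(0.26), np.float64(0.34), np.float64(0.263)]
[[ 0.484 -0.229]
 [ 0.436  0.098]
 [ 0.741 -0.201]] 0.3308086485246357 0.2587165297455666
yaw 8.350929674898698 t [ 0.58999819 -0.04116819] res [0.0055 0.0056 0.0077 0.0059]
yaw 7.7497046287032125 t [ 0.59031375 -0.04692354] res [0.0101 0.0106 0.0066]
mat corners sc [array([ 0.592, -0.176]), array([ 0.576, -0.082])]
mat corners sd [array([ 0.578, -0.085]), array([ 0.592, -0.181]), array([ 0.693, -0.168])]
finR (array([ 0.49561126, -0.14355369,  0.13101669]), np.float64(0.008144704965073487)) finL (array([0.48913725, 0.02447137, 0.13241643]), np.float64(0.007379344139781957))
bottle (array([0.49714692, 0.26181129, 0.14961265]), np.float64(0.003107785063999089))
```

>>> send_rows(
  moves=[
    {"x": -0.08, "y": 0.4, "grip": 1},
    {"x": -0.08, "y": 0.4, "grip": 1},
    {"x": -0.08, "y": 0.4, "grip": 1},
    {"x": -0.08, "y": 0.4, "grip": 1},
    {"x": -0.08, "y": 0.4, "grip": 1},
    {"x": -0.08, "y": 0.4, "grip": 1},
    {"x": -0.08, "y": 0.4, "grip": 1},
    {"x": -0.1, "y": 0.4, "grip": 1},
    {"x": 0, "grip": 1},
    {"x": 0, "grip": 1},
  ],
)

```text
invalid input
```

Run:
```python
from h import *
c=read_camera("wrist");save(c,"w1")
import pickle;pickle.dump(c,open("w1.pkl","wb"))
s=telemetry.state();print(s["time_s"],s["position"],s["tcp_rot"])
print('expect',proj(c,(.497,.262,.154)),proj(c,(.497,.254,.154)),'tcp',proj(c,s["position"]))
```

```text
0.2 [5.49857904e-01 4.96670515e-06 2.30926554e-01] [-2.81083627e-04  7.07114252e-01  7.07099215e-01 -2.34396586e-04]
expect [ 176.29245289 -423.43089952] [ 178.53504116 -392.41408436] tcp [318.47314106 314.3295442 ]
```

View pics/w1.png

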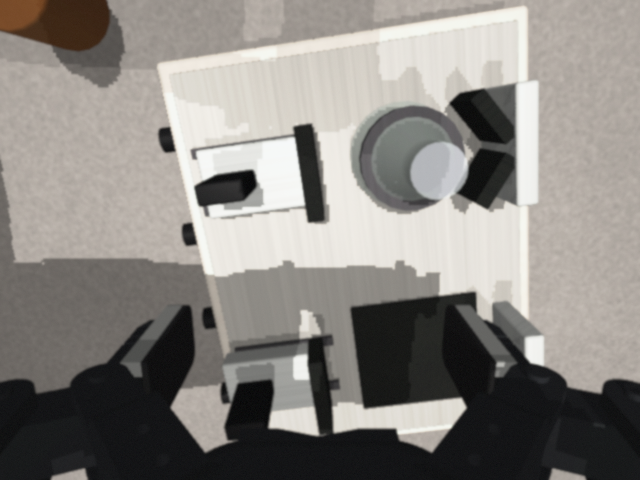

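The move was refused, probably because of the left-out keys. This wrist view from the start pose is still useful: it shows the platform corners at (160,66) and (526,8), the mat corners at (352,307), (475,293) and (364,407), and the flask at (412,160).

Run:
```python
from h import *
import pickle;c=pickle.load(open("w1.pkl","rb"))
for n,p,z in[("c-+",(160,66),.05),("c++",(526,8),.05),("mat-+",(352,307),.054),("mat++",(475,293),.054),("mat--",(364,407),.054),("padL a",(298,125),.1),("padL b",(320,221),.1),("padR a",(310,338),.1),("finR a",(230,432),.125),("finR b",(266,436),.125)]: print(n,plane(c,*p,z).round(4))
```

```text
c-+ [0.4358 0.1066 0.05  ]
c++ [0.6932 0.1438 0.05  ]
mat-+ [ 0.5778 -0.0804  0.054 ]
mat++ [ 0.6788 -0.0676  0.054 ]
mat-- [ 0.5907 -0.178   0.054 ]
padL a [0.5368 0.0667 0.1   ]
padL b [0.5508 0.0044 0.1   ]
padR a [ 0.5437 -0.0834  0.1   ]
finR a [ 0.4871 -0.1437  0.125 ]
finR b [ 0.5126 -0.1471  0.125 ]
```

>>> send_rows(
  moves=[
    {"x": -0.08, "y": 0.4, "z": 0, "yaw": 0, "grip": 1},
    {"x": -0.08, "y": 0.4, "z": 0, "yaw": 0, "grip": 1},
    {"x": -0.08, "y": 0.4, "z": 0, "yaw": 0, "grip": 1},
    {"x": -0.08, "y": 0.4, "z": 0, "yaw": 0, "grip": 1},
    {"x": -0.08, "y": 0.4, "z": 0, "yaw": 0, "grip": 1},
    {"x": -0.08, "y": 0.4, "z": 0, "yaw": 0, "grip": 1},
    {"x": -0.08, "y": 0.4, "z": 0, "yaw": 0, "grip": 1},
    {"x": -0.1, "y": 0.4, "z": 0, "yaw": 0, "grip": 1},
    {"x": 0, "y": 0, "z": 0, "yaw": 0, "grip": 1},
    {"x": 0, "y": 0, "z": 0, "yaw": 0, "grip": 1},
  ],
  squeeze=30,
)

```text
time_s: 1.03
position: [0.4966, 0.2572, 0.2309]
tcp_rot: [-0.0, 0.706, 0.708, -0.0]
wrist_force: [0.5, -0.7, -0.5]
opening: 0.0851
grip_force: 0.0
```

Run:
```python
from h import *
c=read_camera("wrist");save(c,"w2")
import pickle;pickle.dump(c,open("w2.pkl","wb"))
s=telemetry.state();print(s["time_s"],s["position"],s["tcp_rot"])
print('expect',proj(c,(.497,.262,.154)),proj(c,(.497,.254,.154)),'tcp',proj(c,s["position"]))
```

```text
1.0833 [0.49700242 0.25617284 0.23103118] [-9.11097926e-06  7.06698896e-01  7.07514383e-01 -2.60577353e-04]
expect [319.1643954  243.25213447] [319.10606718 257.09271218] tcp [319.42601532 316.88524537]
```

View pics/w2.png

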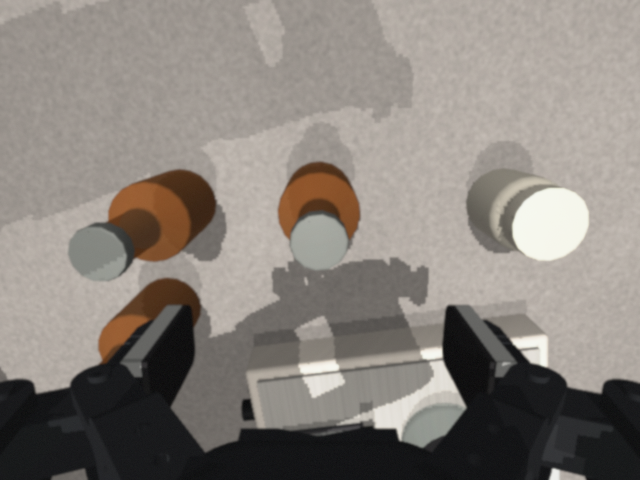

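The wrist view shows the target's stopper at (320,241), which agrees with the scene fix of (0.497, 0.263); the neighbouring bottle at (100,250) clears the fingers. Holder yaw is about 8°, and the right seat is at about (0.660, -0.119). Descending to grasp the neck.

>>> send_rows(
  moves=[
    {"x": 0, "y": 0.08, "z": 0, "yaw": 0, "grip": 1},
    {"x": 0, "y": 0, "z": -0.3, "yaw": 0, "grip": 1},
    {"x": 0, "y": 0, "z": -0.3, "yaw": 0, "grip": 1},
    {"x": 0, "y": 0, "z": -0.3, "yaw": 0, "grip": 1},
    {"x": 0, "y": 0, "z": -0.3, "yaw": 0, "grip": 1},
    {"x": 0, "y": 0, "z": -0.3, "yaw": 0, "grip": 1},
    {"x": 0, "y": 0, "z": -0.1, "yaw": 0, "grip": 1},
    {"x": 0, "y": 0, "z": 0, "yaw": 0, "grip": 1},
  ],
  squeeze=30,
)

```text
time_s: 1.75
position: [0.4968, 0.2615, 0.1016]
tcp_rot: [-0.001, 0.708, 0.707, -0.002]
wrist_force: [0.0, 0.4, 0.7]
opening: 0.0852
grip_force: 0.0
```

>>> send_rows(
  moves=[
    {"x": 0, "y": 0, "z": 0, "yaw": 0, "grip": -1},
    {"x": 0, "y": 0, "z": 0, "yaw": 0, "grip": -1},
    {"x": 0, "y": 0, "z": 0, "yaw": 0, "grip": -1},
    {"x": 0, "y": 0, "z": 0, "yaw": 0, "grip": -1},
    {"x": 0, "y": 0, "z": 0, "yaw": 0, "grip": -1},
    {"x": 0, "y": 0, "z": 0, "yaw": 0, "grip": -1},
    {"x": 0, "y": 0, "z": 0, "yaw": 0, "grip": -1},
    {"x": 0, "y": 0, "z": 0, "yaw": 0, "grip": -1},
  ],
  squeeze=30,
)

```text
time_s: 2.42
position: [0.4975, 0.2626, 0.1042]
tcp_rot: [0.0, 0.707, 0.707, 0.001]
wrist_force: [-1.8, 0.5, 7.0]
opening: 0.0285
grip_force: 29.2
```

>>> send_rows(
  moves=[
    {"x": 0, "y": 0, "z": 0.1, "yaw": 0, "grip": -1},
    {"x": 0, "y": 0, "z": 0.2, "yaw": 0, "grip": -1},
    {"x": 0, "y": 0, "z": 0.3, "yaw": 0, "grip": -1},
    {"x": 0, "y": 0, "z": 0.4, "yaw": 0, "grip": -1},
    {"x": 0, "y": 0, "z": 0.4, "yaw": 0, "grip": -1},
    {"x": 0, "y": 0, "z": 0.4, "yaw": 0, "grip": -1},
    {"x": 0, "y": 0, "z": 0.3, "yaw": 0, "grip": -1},
    {"x": 0, "y": 0, "z": 0.2, "yaw": 0, "grip": -1},
    {"x": 0, "y": 0, "z": 0.1, "yaw": 0, "grip": -1},
    {"x": 0, "y": 0, "z": 0, "yaw": 0, "grip": -1},
  ],
  squeeze=40,
)

```text
time_s: 3.25
position: [0.4974, 0.2625, 0.2968]
tcp_rot: [0.0, 0.707, 0.707, 0.001]
wrist_force: [-0.6, -0.2, -3.6]
opening: 0.0282
grip_force: 39.8
```

>>> send_rows(
  moves=[
    {"x": 0.02, "y": -0.05, "z": 0, "yaw": 0, "grip": -1},
    {"x": 0.04, "y": -0.1, "z": 0, "yaw": 0, "grip": -1},
    {"x": 0.06, "y": -0.15, "z": 0, "yaw": 0, "grip": -1},
    {"x": 0.075, "y": -0.2, "z": 0, "yaw": 0.2, "grip": -1},
    {"x": 0.095, "y": -0.25, "z": 0, "yaw": 0.2, "grip": -1},
    {"x": 0.11, "y": -0.3, "z": 0, "yaw": 0.2, "grip": -1},
    {"x": 0.11, "y": -0.3, "z": 0, "yaw": 0.2, "grip": -1},
    {"x": 0.11, "y": -0.3, "z": 0, "yaw": 0.2, "grip": -1},
    {"x": 0.11, "y": -0.3, "z": 0, "yaw": 0.2, "grip": -1},
    {"x": 0.11, "y": -0.3, "z": 0, "yaw": 0.2, "grip": -1},
    {"x": 0.11, "y": -0.3, "z": 0, "yaw": 0.2, "grip": -1},
    {"x": 0.11, "y": -0.3, "z": 0, "yaw": 0.2, "grip": -1},
  ],
  squeeze=40,
)

```text
time_s: 4.25
position: [0.5821, 0.0318, 0.2943]
tcp_rot: [-0.0, 0.661, 0.75, -0.001]
wrist_force: [0.8, 1.0, -3.1]
opening: 0.0286
grip_force: 39.8
```

>>> send_rows(
  moves=[
    {"x": 0.11, "y": -0.3, "z": 0, "yaw": 0.2, "grip": -1},
    {"x": 0.11, "y": -0.3, "z": 0, "yaw": 0, "grip": -1},
    {"x": 0.11, "y": -0.3, "z": 0, "yaw": 0, "grip": -1},
    {"x": 0.11, "y": -0.3, "z": 0, "yaw": 0, "grip": -1},
    {"x": 0.1, "y": -0.25, "z": 0, "yaw": 0, "grip": -1},
    {"x": 0.09, "y": -0.2, "z": 0, "yaw": 0, "grip": -1},
    {"x": 0.06, "y": -0.1, "z": 0, "yaw": 0, "grip": -1},
    {"x": 0.06, "y": -0.05, "z": 0, "yaw": 0, "grip": -1},
    {"x": 0, "y": 0, "z": 0, "yaw": 0, "grip": -1},
    {"x": 0, "y": 0, "z": 0, "yaw": 0, "grip": -1},
    {"x": 0, "y": 0, "z": 0, "yaw": 0, "grip": -1},
  ],
  squeeze=40,
)

```text
time_s: 5.17
position: [0.6418, -0.1088, 0.2953]
tcp_rot: [-0.0, 0.656, 0.755, 0.0]
wrist_force: [0.0, 0.9, -2.6]
opening: 0.0281
grip_force: 39.9
```

Run:
```python
from h import *
s=telemetry.state();print(s["time_s"],s["position"],s["tcp_rot"],s["wrist_force"],s["moment"])
a,b=read_camera("scene"),read_camera("side")
save(a,"s3");save(b,"d3")
w=np.hstack([cv2.resize(a["pixels"][60:400,180:440],(400,523)),cv2.resize(b["pixels"][60:400,280:540],(400,523))]);cv2.imwrite("pics/both3.png",w[:,:,::-1])
```

```text
5.1667 [ 0.64183388 -0.10876526  0.29528647] [-1.08316900e-04  6.55712318e-01  7.55010823e-01  2.38365918e-05] [ 0.02236918  0.89792131 -2.6029132 ] [ 0.03425658 -0.03446835 -0.00374963]
```

View pics/both3.png

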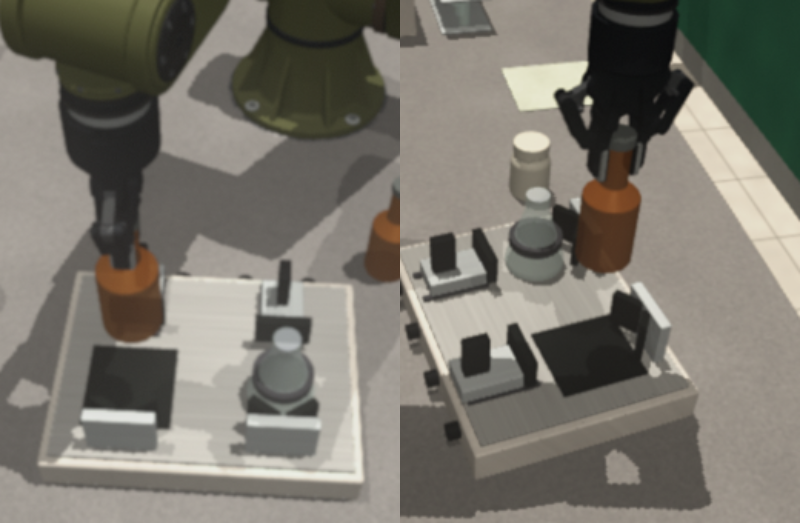

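The pictures show the bottle held upright at about (130,290), still behind the mat in the scene view. Shifting y by -12 mm and lowering to about 12 mm above the mat.

>>> send_rows(
  moves=[
    {"x": 0, "y": -0.05, "z": -0.06, "yaw": 0, "grip": -1},
    {"x": 0, "y": -0.05, "z": -0.15, "yaw": 0, "grip": -1},
    {"x": 0, "y": -0.05, "z": -0.2, "yaw": 0, "grip": -1},
    {"x": 0, "y": 0, "z": -0.25, "yaw": 0, "grip": -1},
    {"x": 0, "y": 0, "z": -0.25, "yaw": 0, "grip": -1},
    {"x": 0, "y": 0, "z": -0.25, "yaw": 0, "grip": -1},
    {"x": 0, "y": 0, "z": -0.2, "yaw": 0, "grip": -1},
    {"x": 0, "y": 0, "z": -0.15, "yaw": 0, "grip": -1},
    {"x": 0, "y": 0, "z": -0.05, "yaw": 0, "grip": -1},
    {"x": 0, "y": 0, "z": 0, "yaw": 0, "grip": -1},
    {"x": 0, "y": 0, "z": 0, "yaw": 0, "grip": -1},
    {"x": 0, "y": 0, "z": 0, "yaw": 0, "grip": -1},
  ],
  squeeze=40,
)

```text
time_s: 6.27
position: [0.6424, -0.1217, 0.1717]
tcp_rot: [0.001, 0.656, 0.755, 0.0]
wrist_force: [-0.4, -0.5, -3.5]
opening: 0.0287
grip_force: 39.9
```

>>> send_rows(
  moves=[
    {"x": 0, "y": 0, "z": -0.02, "yaw": 0, "grip": -1},
    {"x": 0, "y": 0, "z": -0.02, "yaw": 0, "grip": -1},
    {"x": 0, "y": 0, "z": -0.02, "yaw": 0, "grip": -1},
    {"x": 0, "y": 0, "z": -0.02, "yaw": 0, "grip": -1},
    {"x": 0, "y": 0, "z": 0, "yaw": 0, "grip": -1},
    {"x": 0, "y": 0, "z": 0, "yaw": 0, "grip": -1},
  ],
  squeeze=40,
)

```text
time_s: 6.77
position: [0.642, -0.1216, 0.164]
tcp_rot: [-0.0, 0.656, 0.755, -0.0]
wrist_force: [-1.1, -0.1, -2.6]
opening: 0.0285
grip_force: 39.9
```

>>> send_rows(
  moves=[
    {"x": 0, "y": 0, "z": -0.0125, "yaw": 0, "grip": -1},
    {"x": 0, "y": 0, "z": -0.0125, "yaw": 0, "grip": -1},
    {"x": 0, "y": 0, "z": -0.0125, "yaw": 0, "grip": -1},
    {"x": 0, "y": 0, "z": 0, "yaw": 0, "grip": -1},
    {"x": 0, "y": 0, "z": 0, "yaw": 0, "grip": -1},
  ],
)

```text
time_s: 7.18
position: [0.642, -0.1216, 0.161]
tcp_rot: [-0.0, 0.656, 0.755, -0.0]
wrist_force: [-0.9, 0.6, -3.4]
opening: 0.0284
grip_force: 39.9
```

>>> send_rows(
  moves=[
    {"x": 0, "y": 0, "z": -0.0125, "yaw": 0, "grip": -1},
    {"x": 0, "y": 0, "z": 0, "yaw": 0, "grip": -1},
    {"x": 0, "y": 0, "z": 0, "yaw": 0, "grip": -1},
  ],
)

```text
time_s: 7.43
position: [0.642, -0.1216, 0.16]
tcp_rot: [-0.0, 0.656, 0.755, -0.0]
wrist_force: [0.0, 0.1, -3.5]
opening: 0.0288
grip_force: 39.9
```

>>> send_rows(
  moves=[
    {"x": 0, "y": 0, "z": -0.0125, "yaw": 0, "grip": -1},
    {"x": 0, "y": 0, "z": 0, "yaw": 0, "grip": -1},
    {"x": 0, "y": 0, "z": 0, "yaw": 0, "grip": -1},
  ],
)

```text
time_s: 7.68
position: [0.642, -0.1216, 0.159]
tcp_rot: [-0.0, 0.656, 0.755, -0.0]
wrist_force: [-0.5, 0.9, -2.8]
opening: 0.0284
grip_force: 39.9
```

>>> send_rows(
  moves=[
    {"x": 0, "y": 0, "z": -0.00625, "yaw": 0, "grip": -1},
    {"x": 0, "y": 0, "z": 0, "yaw": 0, "grip": -1},
    {"x": 0, "y": 0, "z": 0, "yaw": 0, "grip": -1},
  ],
)

```text
time_s: 7.93
position: [0.642, -0.1216, 0.1586]
tcp_rot: [0.0, 0.656, 0.755, -0.0]
wrist_force: [-0.2, -0.1, -3.3]
opening: 0.028
grip_force: 39.9
```

>>> send_rows(
  moves=[
    {"x": 0, "y": 0, "z": -0.00625, "yaw": 0, "grip": -1},
    {"x": 0, "y": 0, "z": 0, "yaw": 0, "grip": -1},
    {"x": 0, "y": 0, "z": 0, "yaw": 0, "grip": -1},
  ],
)

```text
time_s: 8.18
position: [0.6421, -0.1216, 0.1583]
tcp_rot: [0.0, 0.656, 0.755, 0.0]
wrist_force: [0.2, 0.3, 0.1]
opening: 0.0282
grip_force: 40.0
```

>>> send_rows(
  moves=[
    {"x": 0, "y": 0, "z": -0.00625, "yaw": 0, "grip": -1},
    {"x": 0, "y": 0, "z": 0, "yaw": 0, "grip": -1},
    {"x": 0, "y": 0, "z": 0, "yaw": 0, "grip": -1},
  ],
)

```text
time_s: 8.43
position: [0.6422, -0.1217, 0.1582]
tcp_rot: [0.0, 0.656, 0.755, 0.0]
wrist_force: [-0.8, 0.3, 6.4]
opening: 0.0285
grip_force: 40.4
```

Contact at 0.158; I'll ease off slightly and open.

>>> send_rows(
  moves=[
    {"x": 0, "y": 0, "z": 0.00375, "yaw": 0, "grip": -1},
    {"x": 0, "y": 0, "z": 0, "yaw": 0, "grip": -1},
    {"x": 0, "y": 0, "z": 0, "yaw": 0, "grip": -0.2},
    {"x": 0, "y": 0, "z": 0, "yaw": 0, "grip": 0},
    {"x": 0, "y": 0, "z": 0, "yaw": 0, "grip": 0.3},
    {"x": 0, "y": 0, "z": 0, "yaw": 0, "grip": 0.6},
    {"x": 0, "y": 0, "z": 0, "yaw": 0, "grip": 1},
    {"x": 0, "y": 0, "z": 0, "yaw": 0, "grip": 1},
    {"x": 0, "y": 0, "z": 0, "yaw": 0, "grip": 1},
    {"x": 0, "y": 0, "z": 0, "yaw": 0, "grip": 1},
    {"x": 0, "y": 0, "z": 0, "yaw": 0, "grip": 1},
    {"x": 0, "y": 0, "z": 0, "yaw": 0, "grip": 1},
  ],
  squeeze=20,
)

```text
time_s: 9.43
position: [0.642, -0.1216, 0.1579]
tcp_rot: [0.0, 0.656, 0.755, 0.0]
wrist_force: [-0.2, 0.7, -0.5]
opening: 0.0855
grip_force: 0.0
```

>>> send_rows(
  moves=[
    {"x": 0, "y": 0, "z": 0.1, "yaw": 0, "grip": 1},
    {"x": 0, "y": 0, "z": 0.2, "yaw": 0, "grip": 1},
    {"x": 0, "y": 0, "z": 0.3, "yaw": 0, "grip": 1},
    {"x": 0, "y": 0, "z": 0.3, "yaw": 0, "grip": 1},
    {"x": 0, "y": 0, "z": 0.3, "yaw": 0, "grip": 1},
    {"x": 0, "y": 0, "z": 0, "yaw": 0, "grip": 1},
  ],
)

```text
time_s: 9.93
position: [0.6431, -0.1219, 0.2602]
tcp_rot: [0.004, 0.656, 0.755, 0.002]
wrist_force: [-1.3, 0.1, 0.6]
opening: 0.0852
grip_force: 0.0
```

Run:
```python
from h import *
import pickle
a,b,c=[read_camera(n) for n in("scene","side","wrist")]
save(a,"s4");save(c,"w4");pickle.dump((a,b,c),open("c4.pkl","wb"))
print(telemetry.state()["position"])
w=np.hstack([cv2.resize(a["pixels"][150:390,190:430],(400,400)),cv2.resize(c["pixels"],(400,300))[0:300] if 0 else cv2.resize(c["pixels"][:,80:560],(400,400))]);cv2.imwrite("pics/both4.png",w[:,:,::-1])
```

```text
[ 0.64186426 -0.12154501  0.25381681]
```

View pics/both4.png

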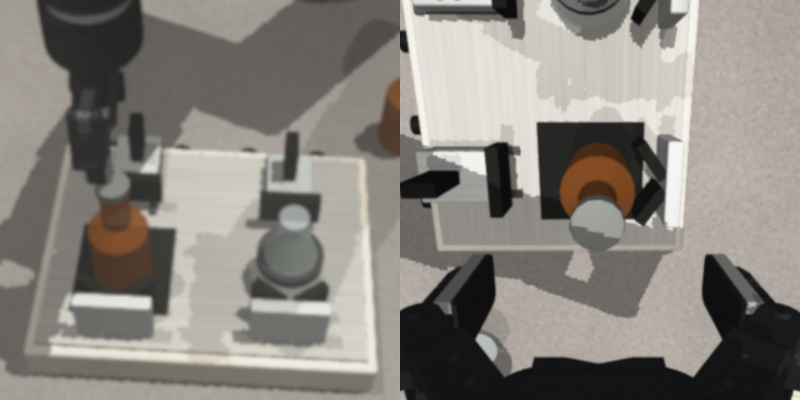

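The bottle stands released on the mat, upright and in line with the vee; the jaw is still open. Next I'll measure the jaw pad and fin in the wrist view.

Run:
```python
from h import *
import pickle
a,b,c=pickle.load(open("c4.pkl","rb"))
W=lambda v:(80+(v[0]-400)*1.2,v[1]*1.2)
for n,v,z in[("pad+",(511,145),.1),("pad-",(511,214),.1),("finfront+",(458,172),.125),("finfront-",(458,185),.125),("stopper",(597,223),.208)]: print(n,plane(c,*W(v),z).round(4))
# dark blob of fin
g=cv2.cvtColor(c["pixels"],cv2.COLOR_RGB2GRAY)[190:250,60:170]
m=cv2.inRange(g,0,38);N,l,s,ct=cv2.connectedComponentsWithStats(m)
for i in range(1,N):
  if s[i,4]>100: print(s[i],[plane(c,60+x,190+y,.125).round(4) for x,y in cv2.boxPoints(cv2.minAreaRect(np.argwhere(l==i)[:,::-1].astype(np.float32)))])
```

```text
pad+ [ 0.5642 -0.0997  0.1   ]
pad- [ 0.5687 -0.1615  0.1   ]
finfront+ [ 0.5298 -0.123   0.125 ]
finfront- [ 0.5301 -0.1337  0.125 ]
stopper [ 0.6413 -0.1204  0.208 ]
[  20   16   71   32 1695] [array([ 0.4837, -0.1306,  0.125 ]), array([ 0.5295, -0.1214,  0.125 ]), array([ 0.5313, -0.1423,  0.125 ]), array([ 0.4845, -0.1516,  0.125 ])]
```

>>> send_rows(
  moves=[
    {"x": -0.3, "y": -0.041, "z": 0, "yaw": 0, "grip": -1},
    {"x": -0.3, "y": -0.041, "z": 0, "yaw": 0, "grip": -1},
    {"x": -0.3, "y": -0.041, "z": 0, "yaw": 0, "grip": -1},
    {"x": -0.3, "y": -0.041, "z": 0, "yaw": 0, "grip": -1},
    {"x": -0.3, "y": -0.041, "z": 0, "yaw": 0, "grip": -1},
    {"x": -0.3, "y": -0.041, "z": 0, "yaw": 0, "grip": -1},
    {"x": -0.3, "y": -0.041, "z": 0, "yaw": 0, "grip": -1},
    {"x": -0.3, "y": -0.041, "z": 0, "yaw": 0, "grip": -1},
    {"x": 0, "y": 0, "z": -0.2, "yaw": 0, "grip": -1},
    {"x": 0, "y": 0, "z": -0.3, "yaw": 0, "grip": -1},
    {"x": 0, "y": 0, "z": -0.3, "yaw": 0, "grip": -1},
    {"x": 0, "y": 0, "z": -0.2, "yaw": 0, "grip": -1},
  ],
  squeeze=40,
)

```text
time_s: 11.08
position: [0.4488, -0.1475, 0.1712]
tcp_rot: [-0.002, 0.656, 0.755, -0.001]
wrist_force: [0.0, 0.1, 0.5]
opening: 0.0001
grip_force: 0.0
```

>>> send_rows(
  moves=[
    {"x": 0, "y": 0, "z": -0.2, "yaw": 0, "grip": -1},
    {"x": 0, "y": 0, "z": -0.2, "yaw": 0, "grip": -1},
    {"x": 0, "y": 0, "z": -0.2, "yaw": 0, "grip": -1},
    {"x": 0, "y": 0, "z": -0.2, "yaw": 0, "grip": -1},
    {"x": 0, "y": 0, "z": -0.125, "yaw": 0, "grip": -1},
    {"x": 0, "y": 0, "z": 0, "yaw": 0, "grip": -1},
    {"x": 0, "y": 0, "z": 0, "yaw": 0, "grip": -1},
    {"x": 0, "y": 0, "z": 0, "yaw": 0, "grip": -1},
  ],
)

```text
time_s: 11.75
position: [0.4503, -0.148, 0.1005]
tcp_rot: [0.0, 0.656, 0.755, 0.0]
wrist_force: [0.7, -0.4, -0.0]
opening: 0.0002
grip_force: 0.0
```

Run:
```python
from h import *
b=read_camera("side"); a=read_camera("scene")
w=np.hstack([cv2.resize(a["pixels"][150:390,190:430],(400,400)),cv2.resize(b["pixels"][160:370,270:480],(400,400))]);cv2.imwrite("pics/both5.png",w[:,:,::-1])
```

```text
(no output)
```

View pics/both5.png

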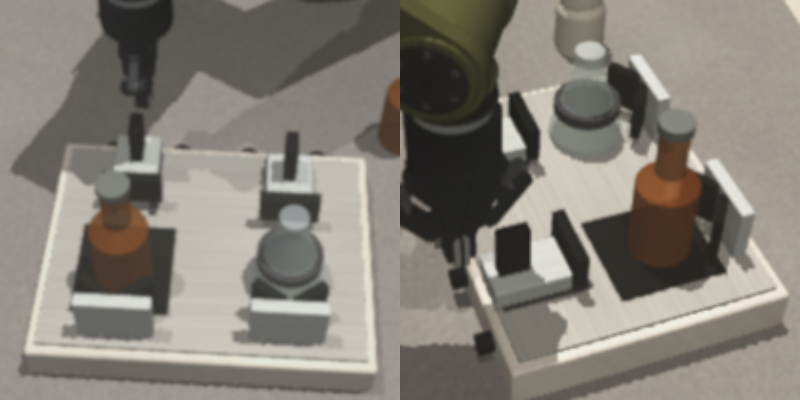

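The gripper is behind the right fin, clear of it and in line (side view: fingers at (460,265), fin at (513,250)). Now pushing along the holder's x.

>>> send_rows(
  moves=[
    {"x": 0.05, "y": 0.007, "z": 0, "yaw": 0, "grip": -1},
    {"x": 0.05, "y": 0.007, "z": 0, "yaw": 0, "grip": -1},
    {"x": 0.05, "y": 0.007, "z": 0, "yaw": 0, "grip": -1},
    {"x": 0.05, "y": 0.007, "z": 0, "yaw": 0, "grip": -1},
    {"x": 0.05, "y": 0.007, "z": 0, "yaw": 0, "grip": -1},
    {"x": 0, "y": 0, "z": 0, "yaw": 0, "grip": -1},
  ],
)

```text
time_s: 12.35
position: [0.4706, -0.1449, 0.0998]
tcp_rot: [-0.0, 0.656, 0.755, -0.0]
wrist_force: [1.4, 0.4, 0.1]
opening: -0.0002
grip_force: 0.0
```

>>> send_rows(
  moves=[
    {"x": 0.025, "y": 0.0035, "z": 0, "yaw": 0, "grip": -1},
    {"x": 0.025, "y": 0.0035, "z": 0, "yaw": 0, "grip": -1},
    {"x": 0.025, "y": 0.0035, "z": 0, "yaw": 0, "grip": -1},
    {"x": 0.025, "y": 0.0035, "z": 0, "yaw": 0, "grip": -1},
    {"x": 0.025, "y": 0.0035, "z": 0, "yaw": 0, "grip": -1},
    {"x": 0.025, "y": 0.0035, "z": 0, "yaw": 0, "grip": -1},
    {"x": 0.025, "y": 0.0035, "z": 0, "yaw": 0, "grip": -1},
    {"x": 0.025, "y": 0.0035, "z": 0, "yaw": 0, "grip": -1},
  ],
)

```text
time_s: 13.02
position: [0.4861, -0.1427, 0.0998]
tcp_rot: [-0.0, 0.656, 0.755, -0.0]
wrist_force: [-3.8, 0.9, -0.2]
opening: -0.0001
grip_force: 1.5
```

>>> send_rows(
  moves=[
    {"x": 0.025, "y": 0.0035, "z": 0, "yaw": 0, "grip": -1},
    {"x": 0.025, "y": 0.0035, "z": 0, "yaw": 0, "grip": -1},
    {"x": 0.025, "y": 0.0035, "z": 0, "yaw": 0, "grip": -1},
    {"x": 0.025, "y": 0.0035, "z": 0, "yaw": 0, "grip": -1},
    {"x": 0.025, "y": 0.0035, "z": 0, "yaw": 0, "grip": -1},
    {"x": 0.025, "y": 0.0035, "z": 0, "yaw": 0, "grip": -1},
  ],
)

```text
time_s: 13.52
position: [0.4981, -0.141, 0.0998]
tcp_rot: [-0.0, 0.656, 0.755, -0.0]
wrist_force: [-3.1, 1.5, -2.4]
opening: 0.0
grip_force: 1.5
```

>>> send_rows(
  moves=[
    {"x": 0.025, "y": 0.0035, "z": 0, "yaw": 0, "grip": -1},
    {"x": 0.025, "y": 0.0035, "z": 0, "yaw": 0, "grip": -1},
    {"x": 0.025, "y": 0.0035, "z": 0, "yaw": 0, "grip": -1},
    {"x": 0.025, "y": 0.0035, "z": 0, "yaw": 0, "grip": -1},
    {"x": 0.025, "y": 0.0035, "z": 0, "yaw": 0, "grip": -1},
    {"x": 0.025, "y": 0.0035, "z": 0, "yaw": 0, "grip": -1},
    {"x": 0.025, "y": 0.0035, "z": 0, "yaw": 0, "grip": -1},
    {"x": 0.025, "y": 0.0035, "z": 0, "yaw": 0, "grip": -1},
  ],
)

```text
time_s: 14.18
position: [0.5142, -0.1389, 0.0999]
tcp_rot: [-0.0, 0.656, 0.755, -0.0]
wrist_force: [-3.3, 1.6, -1.6]
opening: -0.0001
grip_force: 1.5
```

>>> send_rows(
  moves=[
    {"x": 0.0125, "y": 0.00175, "z": 0, "yaw": 0, "grip": -1},
    {"x": 0.0125, "y": 0.00175, "z": 0, "yaw": 0, "grip": -1},
    {"x": 0.0125, "y": 0.00175, "z": 0, "yaw": 0, "grip": -1},
    {"x": 0.0125, "y": 0.00175, "z": 0, "yaw": 0, "grip": -1},
    {"x": 0.0125, "y": 0.00175, "z": 0, "yaw": 0, "grip": -1},
    {"x": 0.0125, "y": 0.00175, "z": 0, "yaw": 0, "grip": -1},
  ],
)

```text
time_s: 14.68
position: [0.5201, -0.138, 0.0999]
tcp_rot: [0.0, 0.656, 0.755, 0.0]
wrist_force: [-3.4, 1.5, -1.7]
opening: -0.0
grip_force: 1.5
```

>>> send_rows(
  moves=[
    {"x": 0.0125, "y": 0.00175, "z": 0, "yaw": 0, "grip": -1},
    {"x": 0.0125, "y": 0.00175, "z": 0, "yaw": 0, "grip": -1},
    {"x": 0.0125, "y": 0.00175, "z": 0, "yaw": 0, "grip": -1},
    {"x": 0.0125, "y": 0.00175, "z": 0, "yaw": 0, "grip": -1},
  ],
)

```text
time_s: 15.02
position: [0.5241, -0.1375, 0.0999]
tcp_rot: [-0.0, 0.656, 0.755, -0.0]
wrist_force: [-6.5, 2.2, -1.1]
opening: 0.0002
grip_force: 2.8
```

The jaw met the bottle at about 0.523, as predicted. Continuing gently.

>>> send_rows(
  moves=[
    {"x": 0.00625, "y": 0.001, "z": 0, "yaw": 0, "grip": -1},
    {"x": 0.00625, "y": 0.001, "z": 0, "yaw": 0, "grip": -1},
    {"x": 0.00625, "y": 0.001, "z": 0, "yaw": 0, "grip": -1},
    {"x": 0.00625, "y": 0.001, "z": 0, "yaw": 0, "grip": -1},
  ],
)

```text
time_s: 15.35
position: [0.5259, -0.1372, 0.0999]
tcp_rot: [-0.0, 0.656, 0.755, -0.0]
wrist_force: [-5.7, -0.0, 0.0]
opening: 0.0004
grip_force: 2.7
```

>>> send_rows(
  moves=[
    {"x": 0.00625, "y": 0.001, "z": 0, "yaw": 0, "grip": -1},
    {"x": 0.00625, "y": 0.001, "z": 0, "yaw": 0, "grip": -1},
    {"x": 0.00625, "y": 0.001, "z": 0, "yaw": 0, "grip": -1},
    {"x": 0.00625, "y": 0.001, "z": 0, "yaw": 0, "grip": -1},
  ],
)

```text
time_s: 15.68
position: [0.5279, -0.1369, 0.0999]
tcp_rot: [-0.0, 0.656, 0.755, -0.0]
wrist_force: [-5.6, 1.3, -0.2]
opening: 0.0
grip_force: 2.7
```

>>> send_rows(
  moves=[
    {"x": 0.00625, "y": 0.001, "z": 0, "yaw": 0, "grip": -1},
    {"x": 0.00625, "y": 0.001, "z": 0, "yaw": 0, "grip": -1},
    {"x": 0.00625, "y": 0.001, "z": 0, "yaw": 0, "grip": -1},
    {"x": 0.00625, "y": 0.001, "z": 0, "yaw": 0, "grip": -1},
  ],
)

```text
time_s: 16.02
position: [0.5298, -0.1366, 0.0999]
tcp_rot: [-0.0, 0.656, 0.755, -0.0]
wrist_force: [-7.0, 1.0, -0.3]
opening: -0.0002
grip_force: 2.7
```

>>> send_rows(
  moves=[
    {"x": 0.005, "y": 0.0007, "z": 0, "yaw": 0, "grip": -1},
    {"x": 0.005, "y": 0.0007, "z": 0, "yaw": 0, "grip": -1},
    {"x": 0.005, "y": 0.0007, "z": 0, "yaw": 0, "grip": -1},
  ],
)

```text
time_s: 16.27
position: [0.531, -0.1364, 0.0999]
tcp_rot: [-0.0, 0.656, 0.755, -0.0]
wrist_force: [-5.9, 0.4, -1.0]
opening: -0.0002
grip_force: 2.8
```

>>> send_rows(
  moves=[
    {"x": 0.005, "y": 0.0007, "z": 0, "yaw": 0, "grip": -1},
    {"x": 0.005, "y": 0.0007, "z": 0, "yaw": 0, "grip": -1},
    {"x": 0.005, "y": 0.0007, "z": 0, "yaw": 0, "grip": -1},
  ],
)

```text
time_s: 16.52
position: [0.5322, -0.1363, 0.0999]
tcp_rot: [-0.0, 0.656, 0.755, -0.0]
wrist_force: [-5.4, 0.2, -0.6]
opening: 0.0005
grip_force: 2.8
```

>>> send_rows(
  moves=[
    {"x": 0.005, "y": 0.0007, "z": 0, "yaw": 0, "grip": -1},
    {"x": 0.005, "y": 0.0007, "z": 0, "yaw": 0, "grip": -1},
    {"x": 0.005, "y": 0.0007, "z": 0, "yaw": 0, "grip": -1},
  ],
)

```text
time_s: 16.77
position: [0.5334, -0.1361, 0.0999]
tcp_rot: [-0.0, 0.656, 0.755, -0.0]
wrist_force: [-5.0, 1.2, 0.1]
opening: 0.0
grip_force: 2.9
```

>>> send_rows(
  moves=[
    {"x": 0.005, "y": 0.0007, "z": 0, "yaw": 0, "grip": -1},
    {"x": 0.005, "y": 0.0007, "z": 0, "yaw": 0, "grip": -1},
    {"x": 0.005, "y": 0.0007, "z": 0, "yaw": 0, "grip": -1},
  ],
)

```text
time_s: 17.02
position: [0.5346, -0.136, 0.0999]
tcp_rot: [-0.0, 0.656, 0.755, -0.0]
wrist_force: [-6.7, 0.2, 0.0]
opening: 0.0002
grip_force: 2.9
```

>>> send_rows(
  moves=[
    {"x": 0.005, "y": 0.0007, "z": 0, "yaw": 0, "grip": -1},
    {"x": 0.005, "y": 0.0007, "z": 0, "yaw": 0, "grip": -1},
    {"x": 0.005, "y": 0.0007, "z": 0, "yaw": 0, "grip": -1},
  ],
)

```text
time_s: 17.27
position: [0.5358, -0.1358, 0.0999]
tcp_rot: [-0.0, 0.656, 0.755, -0.0]
wrist_force: [-5.6, 1.0, 0.3]
opening: 0.0002
grip_force: 2.9
```

>>> send_rows(
  moves=[
    {"x": 0.005, "y": 0.0007, "z": 0, "yaw": 0, "grip": -1},
    {"x": 0.005, "y": 0.0007, "z": 0, "yaw": 0, "grip": -1},
    {"x": 0.005, "y": 0.0007, "z": 0, "yaw": 0, "grip": -1},
  ],
)

```text
time_s: 17.52
position: [0.537, -0.1356, 0.0999]
tcp_rot: [-0.0, 0.656, 0.755, -0.0]
wrist_force: [-6.4, 0.0, -0.6]
opening: 0.0001
grip_force: 2.9
```

>>> send_rows(
  moves=[
    {"x": 0.005, "y": 0.0007, "z": 0, "yaw": 0, "grip": -1},
    {"x": 0.005, "y": 0.0007, "z": 0, "yaw": 0, "grip": -1},
    {"x": 0.005, "y": 0.0007, "z": 0, "yaw": 0, "grip": -1},
  ],
)

```text
time_s: 17.77
position: [0.5382, -0.1355, 0.0998]
tcp_rot: [-0.0, 0.656, 0.755, -0.0]
wrist_force: [-5.5, 0.7, 0.4]
opening: 0.0001
grip_force: 2.9
```

>>> send_rows(
  moves=[
    {"x": 0.005, "y": 0.0007, "z": 0, "yaw": 0, "grip": -1},
    {"x": 0.005, "y": 0.0007, "z": 0, "yaw": 0, "grip": -1},
    {"x": 0.005, "y": 0.0007, "z": 0, "yaw": 0, "grip": -1},
  ],
)

```text
time_s: 18.02
position: [0.5394, -0.1353, 0.0999]
tcp_rot: [-0.0, 0.656, 0.755, -0.0]
wrist_force: [-5.7, 1.0, -0.1]
opening: 0.0002
grip_force: 2.9
```

>>> send_rows(
  moves=[
    {"x": 0.005, "y": 0.0007, "z": 0, "yaw": 0, "grip": -1},
    {"x": 0.005, "y": 0.0007, "z": 0, "yaw": 0, "grip": -1},
    {"x": 0.005, "y": 0.0007, "z": 0, "yaw": 0, "grip": -1},
  ],
)

```text
time_s: 18.27
position: [0.5406, -0.1351, 0.0999]
tcp_rot: [-0.0, 0.656, 0.755, -0.0]
wrist_force: [-6.1, 0.9, -0.4]
opening: -0.0001
grip_force: 2.9
```

>>> send_rows(
  moves=[
    {"x": 0.005, "y": 0.0007, "z": 0, "yaw": 0, "grip": -1},
    {"x": 0.005, "y": 0.0007, "z": 0, "yaw": 0, "grip": -1},
    {"x": 0.005, "y": 0.0007, "z": 0, "yaw": 0, "grip": -1},
  ],
)

```text
time_s: 18.52
position: [0.5415, -0.135, 0.0998]
tcp_rot: [-0.001, 0.656, 0.755, -0.001]
wrist_force: [-12.3, -0.5, 3.7]
opening: -0.0005
grip_force: 6.0
```

The force is rising: the bottle has reached the vee. Small steps with holds from here.

>>> send_rows(
  moves=[
    {"x": 0.003, "y": 0.0004, "z": 0, "yaw": 0, "grip": -1},
    {"x": 0, "y": 0, "z": 0, "yaw": 0, "grip": -1},
    {"x": 0, "y": 0, "z": 0, "yaw": 0, "grip": -1},
  ],
)

```text
time_s: 18.77
position: [0.5415, -0.135, 0.0999]
tcp_rot: [-0.001, 0.656, 0.755, -0.001]
wrist_force: [-11.5, -0.3, 2.8]
opening: 0.0002
grip_force: 5.8
```

>>> send_rows(
  moves=[
    {"x": 0.004, "y": 0.0006, "z": 0, "yaw": 0, "grip": -1},
    {"x": 0, "y": 0, "z": 0, "yaw": 0, "grip": -1},
    {"x": 0, "y": 0, "z": 0, "yaw": 0, "grip": -1},
  ],
)

```text
time_s: 19.02
position: [0.5415, -0.135, 0.0998]
tcp_rot: [-0.001, 0.656, 0.755, -0.001]
wrist_force: [-13.3, -0.1, 4.0]
opening: -0.0003
grip_force: 7.1
```

>>> send_rows(
  moves=[
    {"x": 0.005, "y": 0.0007, "z": 0, "yaw": 0, "grip": -1},
    {"x": 0, "y": 0, "z": 0, "yaw": 0, "grip": -1},
    {"x": 0, "y": 0, "z": 0, "yaw": 0, "grip": -1},
    {"x": 0, "y": 0, "z": 0, "yaw": 0, "grip": -1},
  ],
)

```text
time_s: 19.35
position: [0.5416, -0.135, 0.0998]
tcp_rot: [-0.001, 0.656, 0.755, -0.001]
wrist_force: [-16.9, -0.4, 6.9]
opening: -0.0003
grip_force: 8.8
```

About 13.5 N on the glass. I'll hold it for half a second and check the seat before backing off.

>>> send_rows(
  moves=[
    {"x": 0, "y": 0, "z": 0, "yaw": 0, "grip": -1},
    {"x": 0, "y": 0, "z": 0, "yaw": 0, "grip": -1},
    {"x": 0, "y": 0, "z": 0, "yaw": 0, "grip": -1},
    {"x": 0, "y": 0, "z": 0, "yaw": 0, "grip": -1},
    {"x": 0, "y": 0, "z": 0, "yaw": 0, "grip": -1},
    {"x": 0, "y": 0, "z": 0, "yaw": 0, "grip": -1},
  ],
)

```text
time_s: 19.85
position: [0.5416, -0.135, 0.0998]
tcp_rot: [-0.001, 0.656, 0.755, -0.001]
wrist_force: [-17.3, -0.7, 6.9]
opening: -0.0
grip_force: 8.8
```

Run:
```python
from h import *
a=read_camera("scene");b=read_camera("side");print(telemetry.state()["wrist_force"])
for c,n in((a,"sc"),(b,"sd")):
    h=cv2.cvtColor(c["pixels"],cv2.COLOR_RGB2HSV);m=cv2.inRange(h,(4,130,40),(14,255,200))
    if n=="sc": m[:,:200]=0;m[:,400:]=0;m[:200]=0
    else: m[:,360:]=m[:,360:];m[:,:370]=0
    N,l,s,ct=cv2.connectedComponentsWithStats(m);i=1+s[1:,4].argmax();print(n,s[i],[proj(c,(x,-.118,.208)).round() for x in(.642,.66)])
w=np.hstack([cv2.resize(a["pixels"][150:390,190:430],(400,400)),cv2.resize(b["pixels"][130:340,290:500],(400,400))]);cv2.imwrite("pics/both6.png",w[:,:,::-1])
```

```text
[-17.4664893   -1.08480591   5.99555624]
sc [242 284  36  29 627] [array([259., 261.]), array([256., 270.])]
sd [ 402  231   35   66 1555] [array([414., 221.]), array([425., 220.])]
```

View pics/both6.png

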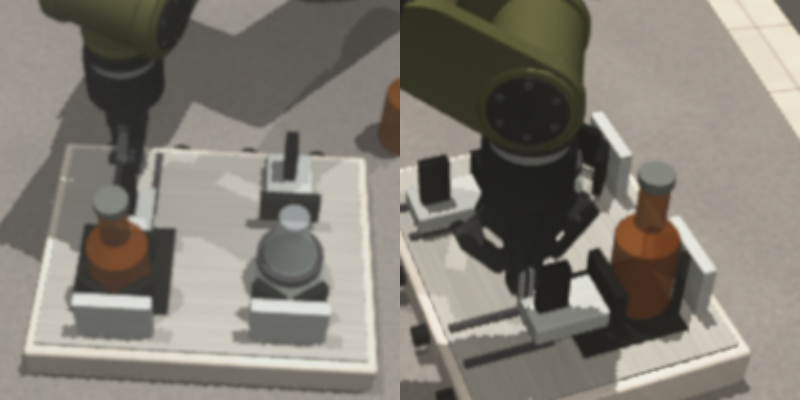

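The bottle is upright in the vee with the jaw against it. Its stopper is at scene (256,270), which matches the seat projection for x=0.66 at (256,270). Backing off.

>>> send_rows(
  moves=[
    {"x": -0.02, "y": -0.0028, "z": 0, "yaw": 0, "grip": -1},
    {"x": -0.03, "y": -0.0042, "z": 0, "yaw": 0, "grip": -1},
    {"x": -0.1, "y": -0.014, "z": 0, "yaw": 0, "grip": -1},
    {"x": -0.2, "y": -0.028, "z": 0, "yaw": 0, "grip": -1},
    {"x": 0, "y": 0, "z": 0.3, "yaw": 0, "grip": -1},
    {"x": 0, "y": 0, "z": 0.4, "yaw": 0, "grip": -1},
    {"x": 0, "y": 0, "z": 0.4, "yaw": 0, "grip": -1},
    {"x": 0, "y": 0, "z": 0.4, "yaw": 0, "grip": -1},
    {"x": 0, "y": 0, "z": 0, "yaw": 0, "grip": -1},
    {"x": 0, "y": 0, "z": 0, "yaw": 0, "grip": -1},
  ],
)

```text
time_s: 20.78
position: [0.5154, -0.1389, 0.2216]
tcp_rot: [0.002, 0.656, 0.755, 0.001]
wrist_force: [-0.5, -0.2, -0.5]
opening: -0.0
grip_force: 0.0
```

Run:
```python
from h import *
a=read_camera("scene");b=read_camera("side")
for c,n in((a,"sc"),(b,"sd")):
    h=cv2.cvtColor(c["pixels"],cv2.COLOR_RGB2HSV);m=cv2.inRange(h,(4,130,40),(14,255,200))
    if n=="sc": m[:,:200]=0;m[:,400:]=0;m[:200]=0
    else: m[:,:370]=0
    N,l,s,ct=cv2.connectedComponentsWithStats(m);i=1+s[1:,4].argmax();print(n,s[i])
print(telemetry.state()["position"],telemetry.state()["time_s"])
robot.job_done()
```

```text
sc [242 285  36  28 612]
sd [ 403  233   34   64 1359]
[ 0.51452587 -0.13861718  0.21910616] 20.8833
the job is handed in; nothing more can be done
```

The bottle stands upright in the right station's vee with its jaw left against it, pressed at about 13–14 N (wrist reading less the jaw's 3 N drag), and the job was handed in at 20.9 s; no verdict came back.

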